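# Shut down the pottery wheel

## Robot

A 6-joint arm with a two-finger parallel gripper is mounted at the origin on the work surface. World frame = base frame: x ahead of the robot, y to its left, z up, the work surface at z = 0. Lengths are in m, angles in degrees, forces in N, time in s.
With the tool pointing down it reaches from about 0.375 to 0.9 m from the base axis. Payload 3.1 kg.
Tool frame: the origin (TCP) lies at the very end of the fingers, on their centre line; the grasp point (between the pads) lies 19 mm behind it; z points along the fingers, y is the direction in which the jaws open and shut (so a half turn about z gives the same grasp; the last joint's range is limited). The gripper opens to 87 mm and grips with 3 to 60 N. Pads are 19 mm wide; open, the fingers measure 117 mm over their backs; the gripper's body (75 mm by 190 mm) begins 51 mm behind the grasp point.
Start: joints at [61.507, 30.224, 82.088, -0, 67.689, -10.227], TCP at [0.196, 0.593, 0.223] pointing down, gripper open.
Joint ranges: [-176.69, 176.69], [-43.24, 126.21], [12.49, 139.97], [-82, 262], [0, 151.66], [-163.58, 163.58]. Speed limits (degrees/s): [159.86, 159.86, 180, 180, 180, 180].

## Interface

Orientations are given as a 3x3 rotation matrix whose columns are the frame's x, y, z axes.
In Python, from rig import read_state, capture, hand_in gives the robot as it stands. The module is installed in compiled form; this text tells all that it offers.
- The arm moves only by the tool move_arm, never from a script. Its arguments are lists of equal length, an entry for each row: "linear": the shift along the tool's x, y, z in cm, a list of three; "angular": the turn, a rotation vector about the tool's x, y, z in rad, a list of three; "fingers": the gripper command: -1 is fully open, 1 is shut, values between are in proportion. In form: {"linear": [[tx, ty, tz], ...], "angular": [[wx, wy, wz], ...], "fingers": [fingers, ...]}. A call has 1 to 12 rows; each row is the pose to reach, as a shift and turn from the pose measured when the call began, along the tool's axes at that moment; what a row does not reach only later rows make up. A row lasts 1/12 s, in which the tool goes at most 41.7 mm and 7.16 degrees, less where a joint would pass 70% of its speed; a pose out of reach is approached as far as the arm can. A call with a gripper value outside its range is refused whole. The fingers move at their own pace and stop on an object; the grip force is fixed at half the most. Time passes only in rows, so rows that repeat a pose let the fingers close. It gives the time, the measured TCP pose, the force and the opening at its end, in the units of the state.
- read_state(): the state, without advancing time (a new reading comes with each control period).
- capture(name): name is "scene" or "top" or "wrist"; returns a dict with "color" (480x640x3 uint8, red, green, blue), "fx", "fy", "cx", "cy" (pixels), "view" (4x4, takes a point from world to camera coordinates); the wrist camera has in their place "hand_eye" (4x4, takes a point from camera to tool coordinates, whose origin is the TCP and whose axes are the flange's). Camera axes: x right, y down, z forward; pixel columns grow to the right and rows downward; lengths in m; the calibration is good to about 2 mm. A picture is of the moment at which its call begins: read the wrist's pose just before it. There is no depth.
- hand_in(): hands the job in, once; it reports no verdict.
The state is a dict: "time_s": time; "joint_positions": joint angles; "qvel": joint speeds; "tau": joint torques, N m; "position": TCP position; "tcp_rot": TCP orientation; "force": force on the tool from outside, world axes, zero at the start; "moment": the same for the moment, N m; "opening": opening from 0.0 (shut) to 1.0 (fully open).
Only numpy, scipy, OpenCV 4.12 (cv2) and the standard library are available. Lean on these libraries where they do the work, as an engineer would, in place of code of your own. Each camera call takes 0.05 s, during which the arm holds its last target. There are 200 camera calls.

## Task

A power cut has stopped this pottery wheel with its red-knobbed speed lever still at fast and its power switch still on, so it would start by itself when the power returns. With the fingertips, push the lever (without taking it between the fingers) back towards the potter's side, the end of the console where the power switch is, past the slow notch until it is home against the off stop; then press down the raised, white-dotted half of the black rocker switch so that it clicks to off. Leave the bowl, cup, jar and rib where they are.

Things in the scene. Friction and masses are not known exactly. Their poses are not given: they have to be found in the camera images.
- pottery_wheel: blue-grey tabletop throwing wheel, fixed. Origin on the table straight under the speed lever's pivot; x runs along the control console away from the potter, y left towards the wheel head, z up. Console: x -165 to 105, y -42 to 42 mm, flat top at z 150 mm. Main housing: x -200 to 260, y 40 to 400 mm, top at z 150 mm.
- speed_lever (a joint): lever angle, rad, about an axis along the wheel's y, 110 mm above its origin. 0 upright, positive leans to the wheel's +x. +0.5 fast stop. -0.03: slow notch, a detent (5 to 8 N at the knob to enter or leave it; elsewhere friction 2 N). -0.5: rigid off stop, behind a last detent of 5 to 8 N from -0.29; past -0.42 it snaps home and stays. Starts at 0.22 to 0.48.
- lever_knob (a point): centre of the red ball knob (28 mm across) on top of the lever, 95 mm from the pivot, 193 to 205 mm above the table; at the off stop it is at wheel x -46 mm. Its z axis points up along the round steel stem (10 mm thick), which stands out of a slot in the console's top.
- power_switch (a joint): angle of the black power rocker, rad: +0.15 on (as it starts; the half nearer the potter, with a white dot, stands up), -0.15 off (that half pressed down level, the other half up). It snaps over past the middle, 0, by itself; about 6 to 9 N on point switch_off_half are needed.
- switch_off_half (a point): point on top of the white-dotted half of the rocker, 16 mm from its pivot line. Rocker 28 mm wide (wheel's y), 50 mm long (wheel's x), centred at x -115, y 0 of the wheel, in a black bezel 62 x 40 mm, top 153 mm above the table. When on, this point is at wheel x -130 mm, 161 mm above the table; when off, at x -132 mm, 156 mm.
- clay_bowl: leather-hard clay bowl, 136 mm across, 70 mm high, standing on the wheel head; origin at its underside's centre. To be left alone.
- water_cup: blue ceramic cup, 84 mm across, 90 mm high, on the table to the right of the console; origin at its underside's centre. To be left alone.
- slip_jar: white jar with a yellow cap, 72 mm across, 95 mm high, on the table to the right of the console; origin at its underside's centre. To be left alone.
- wood_rib: flat wooden throwing rib, 36 x 80 x 8 mm, lying on the housing's top at the front corner by the console; origin at its underside's centre. To be left alone.
- wheel_centre (a point): centre of the aluminium wheel head's top face (224 mm across), 204 mm above the table, fixed to the machine; around it the round cream splash pan, radius 166 mm, rim 202 mm above the table.

How it is judged (in metres and radians):
On the way, in this order (a step that is already met when the one before it is completed fails the run):
1. the speed lever is home against the off stop while the power switch is still on (value of joint speed_lever below -0.46 rad and value of joint power_switch above 0.08 rad), for 0.2 s.
2. the power switch has clicked to off (value of joint power_switch below -0.12 rad), for 0.2 s.
At the end, for the whole second after the job is handed in: The speed lever stands within 0.04 rad (4 mm at the knob) of its off stop, the rocker is within 0.03 rad of fully off, and bowl, cup, jar and rib are within 15 mm of where they stood (value of joint speed_lever below -0.46 rad and value of joint power_switch below -0.12 rad and distance of each of clay_bowl, water_cup, slip_jar, wood_rib from where it was at the start of the episode below 0.015 m); the robot touches nothing.
It fails at once if the lever is taken between the fingers instead of being pushed (the grasp point comes within 9 mm of the lever's centre line) (x of the grasp point in the frame of lever_knob between -0.009 and 0.009 m and y of the grasp point in the frame of lever_knob between -0.009 and 0.009 m and z of the grasp point in the frame of lever_knob between -0.06 and 0.014 m).
It fails at once if the bowl, cup, jar or rib is moved by more than 15 mm, lifted or carried (distance of any of clay_bowl, water_cup, slip_jar, wood_rib from where it was at the start of the episode above 0.015 m).
It also fails if it takes over 42 s, if anything falls off the work surface, if the arm or the gripper's body presses on something with over 40 N, if the wrist force passes 120 N, or if a joint passes its speed limit or range.

## Working session

There is one attempt and no reset: what is moved stays moved. The work goes in short steps, Python scripts to look and compute and a tool call to move; the robot and the scene stay as the last step left them, time stands still between calls to the robot, and variables do not carry over. Pictures are saved under pics/ and viewed, about 8 in all and at most 12, crops included, and the job is handed in when it is done.

Besides the shell and the picture viewer there is one more tool, called after "Call:" in YAML: its name, and indented under it one key for each argument. move_arm: Moves the arm, as the interface text tells. Its arguments: {"type":"object","properties":{"linear":{"type":"array"},"angular":{"type":"array"},"fingers":{"type":"array"}},"required":["linear","angular","fingers"]}

```bash
mkdir -p pics
python3 - <<'E'
from rig import read_state, capture
import cv2, numpy as np, pickle
s=read_state(); print(s["time_s"],s["position"],np.round(s["tcp_rot"],3).tolist(),s["force"],s["opening"])
d={}
for n in ("scene","top"):
    c=capture(n); d[n]=c
    cv2.imwrite(f"pics/{n}0.png",c["color"][:,:,::-1]); print(n,c["fx"],c["cx"],c["cy"],np.round(c["view"],4).tolist())
pickle.dump(d,open("c0.pkl","wb"))
E
```

```text
0.0 [0.19552431 0.59284055 0.2215647 ] [[-0.95, 0.313, -0.001], [0.313, 0.95, -0.002], [0.0, -0.002, -1.0]] [1.21328063 0.0165963  0.03972097] 0.9982280455035746
scene 443.17568958179146 317.7068747157431 243.67427602336144 [[-0.7605, 0.6492, 0.0153, 0.4766], [0.4973, 0.5974, -0.6292, -0.184], [-0.4176, -0.4708, -0.7771, 1.0467], [0.0, 0.0, 0.0, 1.0]]
top 574.7717088156911 311.18738959990424 247.84247294104455 [[-0.0083, -0.9999, -0.0099, -0.0122], [-0.9932, 0.0094, -0.1157, 0.6075], [0.1158, 0.0089, -0.9932, 1.0587], [0.0, 0.0, 0.0, 1.0]]
```

View pics/scene0.png

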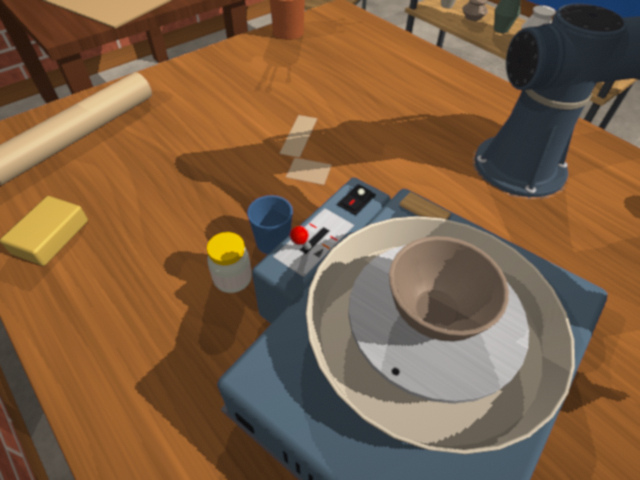

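View pics/top0.png

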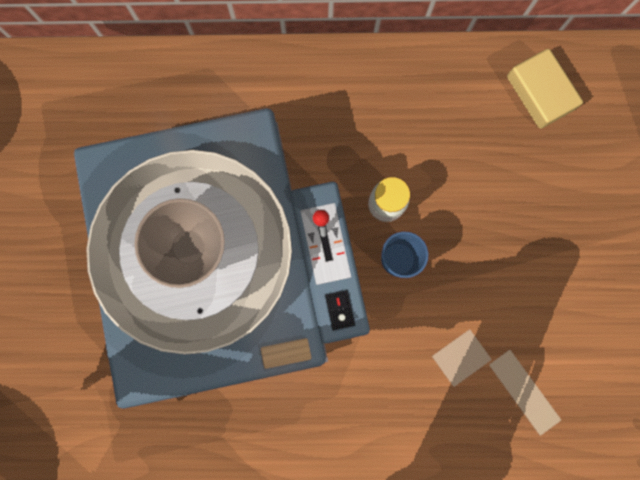

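The scene view shows the knob at (300,235) and the rocker at (357,197). The top view shows the knob at (320,218), the bezel at (340,309), the white dot at (342,317) and the console's right edge from (336,184) to (367,332). Next I measure these points.

```bash
cat > h.py <<'E'
import numpy as np, cv2
def ray(c,u,v):
    V=np.array(c["view"]); R,t=V[:3,:3],V[:3,3]
    d=R.T@np.array([(u-c["cx"])/c["fx"],(v-c["cy"])/c["fy"],1]); return -R.T@t,d/np.linalg.norm(d)
def plane(c,u,v,z):
    o,d=ray(c,u,v); return o+d*(z-o[2])/d[2]
def tri(a,b):
    (o,d),(p,e)=a,b; k=np.linalg.lstsq(np.c_[d,-e],p-o,rcond=None)[0]
    P,Q=o+k[0]*d,p+k[1]*e; return (P+Q)/2,np.linalg.norm(P-Q)
def blob(mask,box):
    x0,y0,x1,y1=box; m=np.zeros(mask.shape,np.uint8); m[y0:y1,x0:x1]=mask[y0:y1,x0:x1]
    n,l,s,ce=cv2.connectedComponentsWithStats(m); i=1+np.argmax(s[1:,4]); return ce[i],s[i],(l==i).astype(np.uint8)
def red(img): i=img.astype(int); return ((i[...,0]>140)&(i[...,1]<70)&(i[...,2]<70)).astype(np.uint8)
def dark(img): return (img.max(2)<50).astype(np.uint8)
E
python3 - <<'E'
from h import *; import pickle
d=pickle.load(open("c0.pkl","rb")); S,T=d["scene"],d["top"]
k={}
for n,c,kb,bb in (("scene",S,(285,220,315,250),(330,178,382,222)),("top",T,(305,205,335,230),(322,286,360,334))):
    img=c["color"]; ce,st,_=blob(red(img),kb); k[n]=ce; print(n,"knob",ce,st)
    ce,st,m=blob(dark(img),bb); h=cv2.convexHull(cv2.findContours(m,0,2)[0][0]); r=cv2.minAreaRect(h)
    q=[plane(c,*p,.153) for p in cv2.boxPoints(r)]
    print(" bezel",r,plane(c,*r[0],.153).round(4),[round(float(np.linalg.norm(q[i]-q[i-1])),4) for i in range(4)])
    M=cv2.moments(h); print(" hullc",plane(c,M["m10"]/M["m00"],M["m01"]/M["m00"],.153).round(4))
    w=(img.min(2)>150).astype(np.uint8); b=(345,183,372,205) if n=="scene" else (334,308,349,324)
    ce,st,_=blob(w,b); k[n+"d"]=ce; print(" dot",ce,st[4],plane(c,*ce,.161).round(4))
print("knob tri",tri(ray(S,*k["scene"]),ray(T,*k["top"])))
print("dot tri",tri(ray(S,*k["scened"]),ray(T,*k["topd"])))
a,b=plane(T,336,184,.15),plane(T,368,331,.15); print("edge",a,b,np.linalg.norm(a-b),np.degrees(np.arctan2(*(a-b)[1::-1])))
w,h=320,200
o1=cv2.resize(T["color"][170:350,285:385],(400,720)[:2],interpolation=2)[:600]
cv2.imwrite("pics/crop.png",cv2.resize(T["color"][175:345,285:385],(340,578),interpolation=2)[:,:,::-1])
E
```

```text
scene knob [300.31016043 234.04812834] [294 226  14  18 187]
 bezel ((356.5000305175781, 199.50001525878906), (19.79899024963379, 32.52690887451172), 45.0) [ 0.4888 -0.0635  0.153 ] [0.0385, 0.0709, 0.0409, 0.0684]
 hullc [ 0.4881 -0.0644  0.153 ]
 dot [360.84210526 191.15789474] 19 [ 0.4753 -0.0679  0.161 ]
top knob [320.02352941 218.12352941] [313 211  15  15 170]
 bezel ((339.7048645019531, 309.9560852050781), (35.68979263305664, 22.62914276123047), 77.90524291992188) [ 0.4885 -0.0656  0.153 ] [0.0594, 0.0381, 0.0594, 0.0378]
 hullc [ 0.4883 -0.0657  0.153 ]
 dot [341.5 317. ] 26 [ 0.4768 -0.0681  0.161 ]
knob tri (array([ 0.63607349, -0.03342268,  0.20086255]), np.float64(0.001174691852965872))
dot tri (array([ 0.47645119, -0.0676327 ,  0.16201296]), np.float64(0.001011930028592049))
edge [ 0.7043864  -0.06233875  0.15      ] [ 0.45311332 -0.11249124  0.15      ] 0.25622925456578927 11.28753868669381
```

View pics/crop.png

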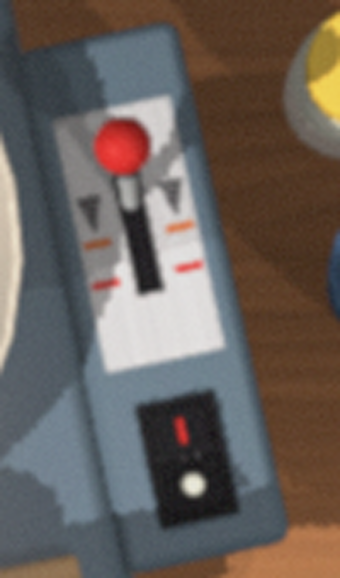

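Call:
move_arm:
  linear:
    - [0, 0, -3]
    - [0, 0, -6.5]
    - [0, 0, -10]
    - [-1.6, -1.1, -12.5]
    - [-4.9, -3.3, -13]
    - [-8.2, -5.5, -13]
    - [-11.5, -7.7, -13]
    - [-14.8, -9.9, -13]
    - [-18.1, -12.1, -13]
    - [-21.4, -14.3, -13]
    - [-24.7, -16.5, -13]
    - [-28, -18.7, -13]
  angular:
    - [0, 0, -0.1]
    - [0, 0, -0.2]
    - [0, 0, -0.3]
    - [0, 0, -0.4]
    - [0, 0, -0.5]
    - [0, 0, -0.53]
    - [0, 0, -0.53]
    - [0, 0, -0.53]
    - [0, 0, -0.53]
    - [0, 0, -0.53]
    - [0, 0, -0.53]
    - [0, 0, -0.53]
  fingers: [1, 1, 1, 1, 1, 1, 1, 1, 1, 1, 1, 1]

```text
time_s: 1.1
position: [0.4034, 0.326, 0.3517]
tcp_rot: [[-0.978, -0.21, -0.002], [-0.21, 0.978, -0.002], [0.002, -0.002, -1.0]]
force: [0.1, 0.9, -0.3]
opening: 0.175
```

Call:
move_arm:
  linear:
    - [-1.7, -3.5, 0]
    - [-3.4, -7, 0]
    - [-5.1, -10.5, 0]
    - [-6.8, -14, 0]
    - [-8.5, -17.5, 0]
    - [-10.2, -21, 0]
    - [-11.9, -24.5, 0]
    - [-13.6, -28, 0]
    - [-15.3, -31.5, 0]
    - [-17, -35, 0]
    - [-18.7, -38.5, 0]
    - [-19.4, -40, 0]
  angular:
    - [0, 0, 0]
    - [0, 0, 0]
    - [0, 0, 0]
    - [0, 0, 0]
    - [0, 0, 0]
    - [0, 0, 0]
    - [0, 0, 0]
    - [0, 0, 0]
    - [0, 0, 0]
    - [0, 0, 0]
    - [0, 0, 0]
    - [0, 0, 0]
  fingers: [1, 1, 1, 1, 1, 1, 1, 1, 1, 1, 1, 1]

```text
time_s: 2.1
position: [0.6793, -0.0292, 0.3504]
tcp_rot: [[-0.979, -0.206, -0.001], [-0.206, 0.979, -0.004], [0.002, -0.004, -1.0]]
force: [-0.7, -0.2, 1.1]
opening: 0.008
```

Call:
move_arm:
  linear:
    - [0, 0.3, 3]
    - [0, 0.5, 6]
    - [0, 0.5, 9]
    - [0, 0.5, 12]
    - [0, 0.5, 14]
    - [0, 0.5, 15.5]
    - [0, 0.5, 16.5]
    - [0, 0.5, 16.8]
    - [0, 0.5, 16.8]
  angular:
    - [0, 0, 0]
    - [0, 0, 0]
    - [0, 0, 0]
    - [0, 0, 0]
    - [0, 0, 0]
    - [0, 0, 0]
    - [0, 0, 0]
    - [0, 0, 0]
    - [0, 0, 0]
  fingers: [1, 1, 1, 1, 1, 1, 1, 1, 1]

```text
time_s: 2.85
position: [0.6777, -0.0249, 0.1815]
tcp_rot: [[-0.979, -0.206, -0.003], [-0.206, 0.979, -0.004], [0.004, -0.003, -1.0]]
force: [0.9, -0.7, 0.8]
opening: -0.002
```

Run:
```python
from rig import *
import cv2
s=read_state(); print(s["position"],s["force"])
c=capture("scene"); cv2.imwrite("pics/s1.png",cv2.resize(c["color"][130:330,180:440],(780,600),interpolation=2)[:,:,::-1])
```

```text
[ 0.67768543 -0.02488707  0.1815196 ] [ 0.86649541 -0.74310614  0.7913871 ]
```

View pics/s1.png

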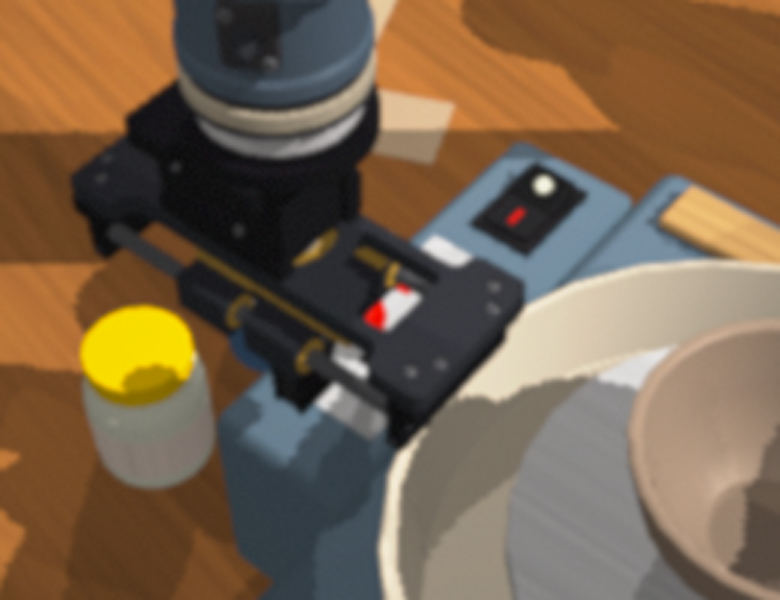

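The fingers are shut and behind the knob (red at crop 380,310), clear of the pan rim and the jar. Now I push.

Call:
move_arm:
  linear:
    - [1, 0, 0]
    - [2, 0, 0]
    - [3, 0, 0]
    - [3.8, 0, 0]
    - [4.6, 0, 0]
    - [5.4, 0, 0]
    - [6.2, 0, 0]
    - [7, 0, 0]
    - [7.7, 0, 0]
    - [8.4, 0, 0]
    - [9, 0, 0]
    - [9, 0, 0]
  angular:
    - [0, 0, 0]
    - [0, 0, 0]
    - [0, 0, 0]
    - [0, 0, 0]
    - [0, 0, 0]
    - [0, 0, 0]
    - [0, 0, 0]
    - [0, 0, 0]
    - [0, 0, 0]
    - [0, 0, 0]
    - [0, 0, 0]
    - [0, 0, 0]
  fingers: [1, 1, 1, 1, 1, 1, 1, 1, 1, 1, 1, 1]

```text
time_s: 3.9
position: [0.5904, -0.044, 0.1835]
tcp_rot: [[-0.979, -0.206, 0.001], [-0.206, 0.979, -0.005], [-0.0, -0.005, -1.0]]
force: [1.3, -0.9, -0.3]
opening: 0.007
```

Run:
```python
from rig import *
from h import *
s=read_state(); print(s["position"],s["force"])
for n in("top","scene"):
    c=capture(n); cv2.imwrite(f"pics/{n}2.png",c["color"][:,:,::-1]); print(n,c["color"].shape)
a=cv2.imread("pics/top2.png")[180:350,285:400]; b=cv2.imread("pics/scene2.png")[160:290,230:400]
cv2.imwrite("pics/p2.png",np.hstack([cv2.resize(a,(330,488)),cv2.resize(b,(470,488))[:, :]]))
```

```text
[ 0.59035304 -0.04397183  0.18346566] [ 1.29343381 -0.90647632 -0.25337806]
top (480, 640, 3)
scene (480, 640, 3)
```

View pics/p2.png

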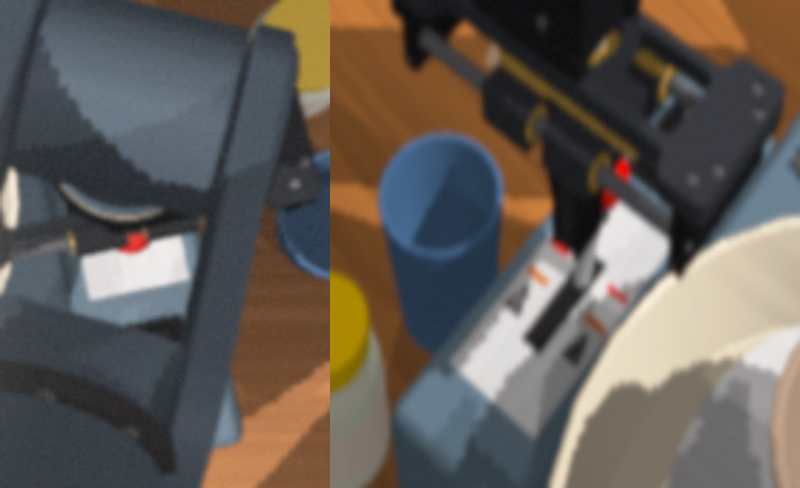

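The lever leans past the slow notch with the knob just ahead of the fingers, which are still behind it. I push on to the stop.

Call:
move_arm:
  linear:
    - [0.4, 0, 0]
    - [0.8, 0, 0]
    - [1.1, 0, 0]
    - [1.3, 0, 0]
    - [1.4, 0, 0]
    - [1.4, 0, 0]
    - [1.4, 0, 0]
  angular:
    - [0, 0, 0]
    - [0, 0, 0]
    - [0, 0, 0]
    - [0, 0, 0]
    - [0, 0, 0]
    - [0, 0, 0]
    - [0, 0, 0]
  fingers: [1, 1, 1, 1, 1, 1, 1]

```text
time_s: 4.58
position: [0.5781, -0.0463, 0.1829]
tcp_rot: [[-0.979, -0.205, 0.003], [-0.205, 0.979, -0.003], [-0.002, -0.004, -1.0]]
force: [7.8, 2.7, -3.8]
opening: 0.003
```

Contact force is 8 N at wheel x -23 mm, which is where I expect the stop. I back off, lift and check.

Call:
move_arm:
  linear:
    - [-0.8, 0, 0]
    - [-2, 0, 0]
    - [-2.5, 0, -2]
    - [-2.5, 0, -5]
    - [-1, 0, -8]
    - [2, 0, -9]
    - [5, 0.2, -9]
    - [8, 0.3, -9]
    - [10, 0.3, -9]
    - [10.8, 0, -9]
    - [10.8, 0, -9]
  angular:
    - [0, 0, 0]
    - [0, 0, 0]
    - [0, 0, 0]
    - [0, 0, 0]
    - [0, 0, 0]
    - [0, 0, 0]
    - [0, 0, 0]
    - [0, 0, 0]
    - [0, 0, 0]
    - [0, 0, 0]
    - [0, 0, 0]
  fingers: [1, 1, 1, 1, 1, 1, 1, 1, 1, 1, 1]

```text
time_s: 5.5
position: [0.4699, -0.0685, 0.2725]
tcp_rot: [[-0.979, -0.204, 0.0], [-0.204, 0.979, -0.003], [0.001, -0.003, -1.0]]
force: [0.1, -0.7, -1.0]
opening: 0.001
```

Run:
```python
from rig import *
from h import *
s=read_state(); p=s["position"]; print(p,s["force"],np.round(s["tcp_rot"],3).tolist())
print("tool delta cm",(s["tcp_rot"].T if hasattr(s["tcp_rot"],"T") else np.array(s["tcp_rot"]).T)@(np.array([.4726,-.0686,.161])-p)*100)
import pickle
S,T=capture("scene"),capture("top"); pickle.dump((S,T),open("c3.pkl","wb"))
for c in(S,T):
    n,l,st,ce=cv2.connectedComponentsWithStats(red(c["color"]));
    print([(ce[i].round(1).tolist(),st[i,4],plane(c,*ce[i],.193).round(4).tolist()) for i in range(1,n) if st[i,4]>15])
a=T["color"][180:350,285:400]; b=S["color"][130:290,230:400]
cv2.imwrite("pics/p3.png",np.hstack([cv2.resize(a,(330,488)),cv2.resize(b,(470,488))])[:,:,::-1])
```

```text
[ 0.46989409 -0.06846376  0.27248582] [ 0.05312532 -0.6675378  -0.97308915] [[-0.979, -0.204, 0.0], [-0.204, 0.979, -0.003], [0.001, -0.003, -1.0]]
tool delta cm [-0.26907577 -0.03481118 11.14857226]
[([333.9, 203.7], np.int32(201), [0.5523, -0.0529, 0.193])]
[([333.5, 265.8], np.int32(84), [0.5594, -0.055, 0.193])]
```

View pics/p3.png

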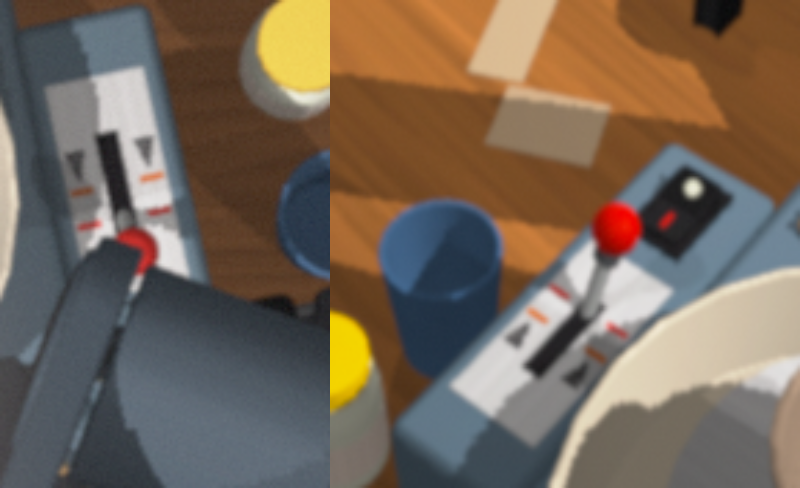

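The knob is at about wheel x -46 to -50 mm, so the lever is home, and the switch is still on with its dotted half raised. Next I press it.

Call:
move_arm:
  linear:
    - [-0.2, 0, 3]
    - [-0.3, 0, 6]
    - [-0.3, 0, 8.5]
    - [-0.3, 0, 10]
    - [-0.3, 0, 10.6]
    - [-0.3, 0, 11]
    - [-0.3, 0, 11.3]
    - [-0.3, 0, 11.5]
    - [-0.3, 0, 11.6]
    - [-0.3, 0, 11.6]
  angular:
    - [0, 0, 0]
    - [0, 0, 0]
    - [0, 0, 0]
    - [0, 0, 0]
    - [0, 0, 0]
    - [0, 0, 0]
    - [0, 0, 0]
    - [0, 0, 0]
    - [0, 0, 0]
    - [0, 0, 0]
  fingers: [1, 1, 1, 1, 1, 1, 1, 1, 1, 1]

```text
time_s: 6.43
position: [0.4772, -0.0686, 0.1576]
tcp_rot: [[-0.979, -0.205, 0.005], [-0.205, 0.979, -0.004], [-0.004, -0.005, -1.0]]
force: [-0.9, -0.3, 0.9]
opening: 0.003
```

Call:
move_arm:
  linear:
    - [0.2, 0, 0]
    - [0.4, 0, 0.1]
    - [0.4, 0, 0.3]
    - [0.4, 0, 0.4]
    - [0.4, 0, 0.4]
  angular:
    - [0, 0, 0]
    - [0, 0, 0]
    - [0, 0, 0]
    - [0, 0, 0]
    - [0, 0, 0]
  fingers: [1, 1, 1, 1, 1]

```text
time_s: 6.85
position: [0.4742, -0.0699, 0.1561]
tcp_rot: [[-0.979, -0.205, 0.008], [-0.205, 0.979, -0.006], [-0.007, -0.007, -1.0]]
force: [-3.9, 0.9, 20.1]
opening: 0.002
```

It bottomed at z = 156 mm with 20 N, which matches the off height. I lift away and check.

Call:
move_arm:
  linear:
    - [0, 0, -1]
    - [0, 0, -3]
    - [0, 0, -6]
    - [0, 0, -9.5]
    - [0, -3, -13]
    - [0, -6.5, -15]
    - [0, -10, -15]
    - [0, -13, -15]
    - [0, -15, -15]
    - [0, -15, -15]
  angular:
    - [0, 0, 0]
    - [0, 0, 0]
    - [0, 0, 0]
    - [0, 0, 0]
    - [0, 0, 0]
    - [0, 0, 0]
    - [0, 0, 0]
    - [0, 0, 0]
    - [0, 0, 0]
    - [0, 0, 0]
  fingers: [1, 1, 1, 1, 1, 1, 1, 1, 1, 1]

```text
time_s: 7.68
position: [0.5049, -0.2204, 0.3072]
tcp_rot: [[-0.979, -0.201, 0.01], [-0.202, 0.979, -0.009], [-0.008, -0.01, -1.0]]
force: [-0.2, 0.5, 0.0]
opening: 0.001
```

Run:
```python
from rig import *
from h import *
import pickle
s=read_state(); print(s["position"],s["force"],s["time_s"])
S,T=capture("scene"),capture("top"); S3,_=pickle.load(open("c3.pkl","rb")); T0=pickle.load(open("c0.pkl","rb"))["top"]
k=[]
for c in(S,T):
    n,l,st,ce=cv2.connectedComponentsWithStats(red(c["color"])); i=1+np.argmax(st[1:,4]); k.append(ce[i]); print(ce[i],st[i,4])
P,e=tri(ray(S,*k[0]),ray(T,*k[1])); r=P-[.6007,-.0411,0]; print("knob",P,e,"wheel x",r[0]*.978+r[1]*.2096)
a=[cv2.resize(c["color"][175:225,325:395],(400,286),interpolation=2) for c in(S3,S)]
b=[cv2.resize(c["color"][140:370,60:440],(400,242)) for c in(T0,T)]
cv2.imwrite("pics/p4.png",np.vstack([np.hstack(a),np.hstack(b)])[:,:,::-1])
```

```text
[ 0.50490496 -0.22036798  0.30719054] [-0.24182757  0.4923701   0.01788002] 7.6833
[334.31914894 203.66489362] 188
[331.45   267.3625] 160
knob [ 0.55560001 -0.05046457  0.1974433 ] 0.0026860607798332736 wheel x -0.04607060130420582
```

View pics/p4.png

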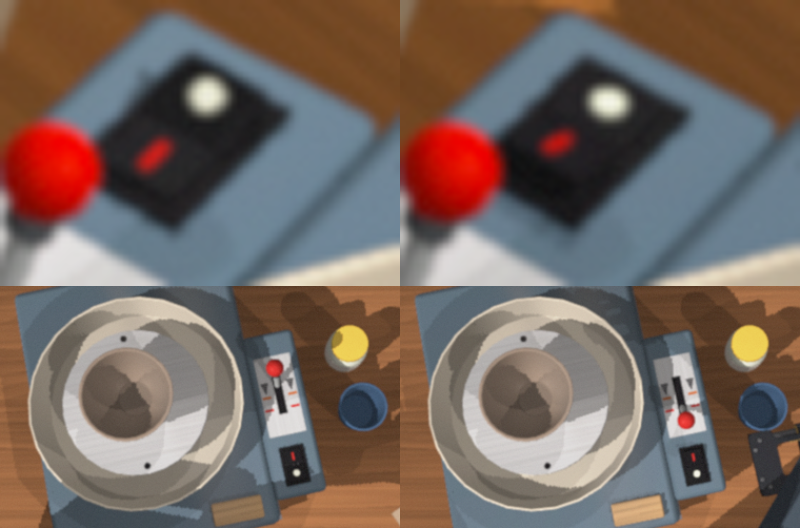

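The rocker has tipped: its dot sits lower and the red-marked half is up. The knob is at wheel x -46.1 mm and the other objects look unmoved. I hand in.

```bash
python3 -c "
from rig import *; print(hand_in())"
```

```text
the job is handed in; nothing more can be done
None
```

The speed lever is home against its off stop and the power switch is clicked to off. I handed the job in with the robot clock at about 7.8 s; no verdict came back.

- **Lever:** I pushed it with shut fingertips from behind the knob, past the slow notch, until about 8 N built up at the stop. The last two-camera check put the knob at wheel x -46.1 mm, against -46 mm at the off stop. Its measured height was about 4 mm too high, and the two camera rays missed each other by 2.7 mm.
- **Switch:** I pressed the white-dotted half until it bottomed at z = 156 mm with 20 N, which matches its off height. The before and after pictures show the dotted half lowered and the other half raised. I had no direct reading of the rocker's angle.
- **Other objects:** The bowl, cup, jar and rib look unmoved in the top view; I compared them by eye and did not measure them.
- **Robot:** At hand-in it was clear of everything, with the tool at z = 307 mm and almost no force on the wrist.

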